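# Click the pickle jar's day wheel on to its stirring day

## Task

On the lid of the larger pickle jar, flick the edge of the black seven-day wheel with a fingertip, clockwise seen from above, one click at a time and letting it settle in each click, until its bright bar points at the wedge mark on the lid's rim; stop on exactly that click and do not run past it. Lift nothing, leave the jar standing where it is, and do not disturb the other things on the shelf.

Things in the scene. Friction and masses are not known exactly. Their poses are not given: they have to be found in the camera images.
- day_jar: the larger of two white ceramic pickle jars, loose, upright, about 2.4 kg, 157 mm across, with an aluminium lid (152 mm across, flat top 132 mm above the shelf) that carries the day wheel. Origin: centre of the underside; z up; its own +x points to the wedge mark. Turned any way, left or right of the plain jar.
- wheel_center (a point): point on the upright axis of the day wheel, level with its top face, 150 mm above the shelf. The wheel: a flat black disc 92 mm across, 134 to 150 mm above the shelf, with seven thumb tabs standing out from its edge, evenly spaced, each 10 mm wide, full thickness, rounded at the end, reaching 58 mm from the axis. At rest one tab always stands towards the wedge mark.
- wedge_mark (a point): the stirring-day mark: a flat black wedge on the lid's rim, 13 mm long and up to 15 mm wide, its thin end towards the wheel; this point is its middle, 68.5 mm from the wheel's axis and 133 mm above the shelf. Six small ticks at the rim mark the other days.
- bar_tip (a point): outer end, on the wheel's top face 55 mm from the axis, of the bright bar that runs from the hub out along one of the seven tabs; turns with the wheel. A fingertip let down outside the disc between two tabs, no lower than the lid's top, and moved along the edge pushes the tab ahead of it.
- day_wheel (a joint): turn of the day wheel, rad, growing clockwise seen from above; 0: bar at the wedge mark. Seven click stops a turn, 0.898 apart: a sprung ball pulls the wheel into the nearest stop, so past half way it snaps on, short of it it springs back, within 0.3 s. Starts in a stop 2, 3 or 4 clicks before the mark (-1.80, -2.69, -3.59). 3 to 6 N at a tab turns it, either way.
- plain_jar: bystander: the smaller white ceramic pickle jar, 134 mm across, lid at 108 mm, small black knob up to 128 mm, no wheel. Origin: centre of the underside.
- bottle: bystander: tall green glass bottle with a white stopper cap, 74 mm across, 284 mm tall, farther from the robot than the jars. Origin: centre of the underside.
- bowl: bystander: white ceramic bowl, 136 mm across, 58 mm tall. Origin: centre of the underside.
- pan_lid: bystander: aluminium pan lid lying on the shelf, 136 mm across, 36 mm tall with its knob. Origin: centre of the underside.
- spoon: bystander: pink plastic measuring spoon, 134 mm long, 16 mm tall. Origin: under the bowl of the spoon; the handle runs to its own -x.
- katori: bystander: small steel cup, 80 mm across, 36 mm tall. Origin: centre of the underside.
Not all that is in view belongs to the job. Leave any pink look-alike of the day_jar alone.

How it is judged:
On the way:
1. the wheel has settled in the last click before the wedge mark (value of joint day_wheel between -1.0976 and -0.6976 rad), for 0.2 s.
At the end, for the whole second after the job is handed in: the wheel rests in the click stop whose bar points at the wedge (within 0.15 rad); the jar stands upright within 20 mm of its place and its wedge mark within 25 mm; no other thing has moved 20 mm (value of joint day_wheel between -0.15 and 0.15 rad and velocity of joint day_wheel between -0.1 and 0.1 rad/s and distance of each of day_jar, plain_jar, bottle, bowl, pan_lid, spoon, katori from where it was at the start of the episode below 0.02 m and distance of wedge_mark from where it was at the start of the episode below 0.025 m and height (world z) of day_jar below 0.008 m and angle between day_jar's own z axis and vertical below 0.08 rad); the robot touches nothing.
It fails at once if the wheel is run past the wedge mark towards the next click (value of joint day_wheel above 0.55 rad).
It fails at once if the jar is lifted, tipped, turned or pushed from its place (20 mm; wedge mark 25 mm) (not (distance of day_jar from where it was at the start of the episode below 0.02 m and distance of wedge_mark from where it was at the start of the episode below 0.025 m and height (world z) of day_jar below 0.008 m and angle between day_jar's own z axis and vertical below 0.08 rad)).
It fails at once if another thing on the shelf is moved 20 mm or lifted (not (distance of each of plain_jar, bottle, bowl, pan_lid, spoon, katori from where it was at the start of the episode below 0.02 m)).
It also fails if it takes over 51 s, if anything falls off the work surface, if the arm or the gripper's body presses on something with over 40 N, if the wrist force passes 120 N, or if a joint passes its speed limit or range.

## Robot

A 7-joint arm with a two-finger parallel gripper is mounted at the origin on the work surface. World frame = base frame: x ahead of the robot, y to its left, z up, the work surface at z = 0. Lengths are in m, angles in rad, forces in N, time in s.
With the tool pointing down it reaches from about 0.4 to 0.875 m from the base axis. Payload 19.3 kg.
Tool frame: the origin (TCP) lies at the very end of the fingers, on their centre line; the grasp point (between the pads) lies 19 mm behind it; z points along the fingers, x is the direction in which the jaws open and shut, and the axes are right-handed (so a half turn about z gives the same grasp; the last joint's range is limited). The gripper opens to 85 mm and grips with 20 to 120 N. Pads are 22 mm wide; open, the fingers measure 114 mm over their backs; the gripper's body (76 mm by 85 mm) begins 54 mm behind the grasp point. The pads swing forward as they close: fully open they stand 13 mm farther back than shut.
Start: joints at [1.277, 0.521, -0.036, 1.599, 0.021, 1.021, -0.113], TCP at [0.139, -0.609, 0.231] pointing down, gripper open.
Joint ranges: [-2.91, 2.91], [-0.3, 2.13], [-1.5, 1.42], [0.17, 2.43], [-1.26, 4.41], [0.16, 1.93], [-2.52, 2.52]. Speed limits (rad/s): [1.89, 1.89, 2.39, 2.39, 3.01, 3.01, 3.01].

## Interface

Orientations are given as [roll, pitch, yaw] about the fixed x, y, z axes, in that order (R = Rz(yaw) Ry(pitch) Rx(roll)).
In Python, from workcell import observe, eyes, job_done gives the robot as it stands. The module is installed in compiled form; this text tells all that it offers.
- The arm moves only by the shell command python3 -m pendant 'ROWS' [FORCE]. ROWS is JSON, a list of rows, each an object of numbers: "dx", "dy", "dz": the shift along the tool's x, y, z in mm; "ax", "ay", "az": the turn, a rotation vector about the tool's x, y, z in degrees; "claw": the finger opening in mm, from 0 to 85.4. A call has 1 to 10 rows; each row is the pose to reach, as a shift and turn from the pose commanded when the call began, along the tool's axes at that moment; what a row does not reach only later rows make up. A row lasts 1/12 s, in which the tool goes at most 41.7 mm and 7.16 degrees, less where a joint would pass 70% of its speed; a pose out of reach is approached as far as the arm can. A call with a gripper value outside its range is refused whole. The fingers move at their own pace and stop on an object; FORCE is the grip in N (left out, the last holds). Time passes only in rows, so rows that repeat a pose let the fingers close. It gives the time, the measured TCP pose, the force and the opening at its end, in the units of the state.
- observe(): the state, without advancing time (a new reading comes with each control period).
- eyes.grab_frame(name): name is "scene" or "top" or "wrist"; returns a dict with "image" (480x640x3 uint8, blue, green, red), "fovy" (degrees; the focal length in pixels is half the picture's height over the tangent of half this angle, whatever the lens; pixels are square), "cx", "cy" (the principal point, pixels), "view" (4x4, takes a point from world to camera coordinates). Camera axes: x right, y up, looking along -z (the intrinsics and any distortion apply to the point x, -y, -z); pixel columns grow to the right and rows downward; lengths in m; the calibration is good to about 2 mm. A picture is of the moment at which its call begins. There is no depth.
- job_done(): hands the job in, once; it reports no verdict.
The state is a dict: "clock": time; "qpos": joint angles; "qd": joint speeds; "joint_efforts": joint torques, N m; "position": TCP position; "tool_rot": TCP orientation; "force": force on the tool from outside, world axes, zero at the start; "moment": the same for the moment, N m; "grip_width": finger opening in m.
Only numpy, scipy, OpenCV 4.12 (cv2) and the standard library are available. Lean on these libraries where they do the work, as an engineer would, in place of code of your own. Each camera call takes 0.05 s, during which the arm holds its last target.

## Working session

There is one attempt and no reset: what is moved stays moved. The work goes in short steps, Python scripts to look and compute and a shell command to move; the robot and the scene stay as the last step left them, time stands still between calls to the robot, and variables do not carry over. Pictures are saved under pics/ and viewed, and the job is handed in when it is done.

```bash
mkdir -p pics
cat > h.py <<'E'
import numpy as np, cv2
from workcell import observe, eyes
def grab(n,fn):
    f=eyes.grab_frame(n); cv2.imwrite('pics/'+fn+'.png',f['image']); np.savez('pics/'+fn+'.npz',**{k:v for k,v in f.items()}); return f
E
python3 - <<'E'
from h import *
s=observe(); print({k:np.round(v,4) for k,v in s.items()})
for n in ['scene','top','wrist']:
    f=grab(n,n+'0'); print(n,f.keys(),f['fovy'],f['cx'],f['cy'],np.round(f['view'],4).tolist())
E
```

```text
{'clock': np.float64(0.0), 'qpos': array([ 1.2768,  0.522 , -0.0363,  1.6   ,  0.0212,  1.0211, -0.1128]), 'qd': array([ 0.0012, -0.0002,  0.0004, -0.0001, -0.0007, -0.0006,  0.0007]), 'joint_efforts': array([ 3.50000e-03, -9.27117e+01,  1.98220e+00, -3.69927e+01,
        1.81000e-02,  8.30000e-03,  0.00000e+00]), 'position': array([ 0.1386, -0.6091,  0.2307]), 'tool_rot': array([ 3.1415e+00,  1.2000e-03, -1.3470e+00]), 'force': array([0.3194, 0.1464, 0.3648]), 'moment': array([-0.0097,  0.0379, -0.0222]), 'grip_width': np.float64(0.0852)}
scene dict_keys(['image', 'fovy', 'cx', 'cy', 'view']) 47.44979333610853 321.57828978717953 238.58869778993775 [[0.9749, 0.222, -0.0173, -0.5601], [-0.1227, 0.6006, 0.7901, -0.0124], [0.1857, -0.7681, 0.6128, -1.6841], [0.0, 0.0, 0.0, 1.0]]
top dict_keys(['image', 'fovy', 'cx', 'cy', 'view']) 45.944265395089936 320.34842151440785 238.46167773599035 [[-0.0294, -0.9995, -0.0129, 0.0175], [0.9931, -0.0307, 0.1132, -0.5799], [-0.1136, -0.0094, 0.9935, -1.3814], [0.0, 0.0, 0.0, 1.0]]
wrist dict_keys(['image', 'fovy', 'cx', 'cy', 'view']) 63.637988707826615 320.04269922905144 240.26954738327566 [[0.2212, -0.9752, -0.0018, -0.6239], [0.9403, 0.2138, -0.2647, 0.0342], [0.2585, 0.0569, 0.9643, -0.3778], [0.0, 0.0, 0.0, 1.0]]
```

View pics/top0.png

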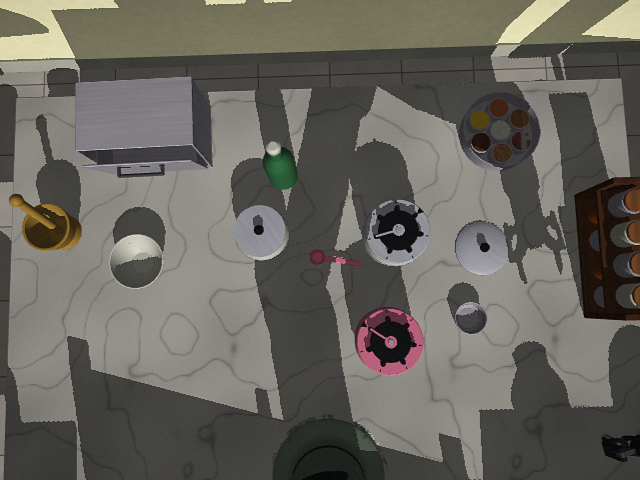

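View pics/scene0.png

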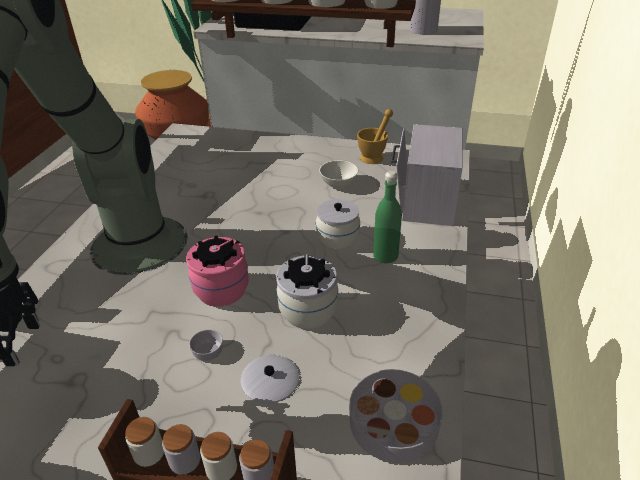

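View pics/wrist0.png

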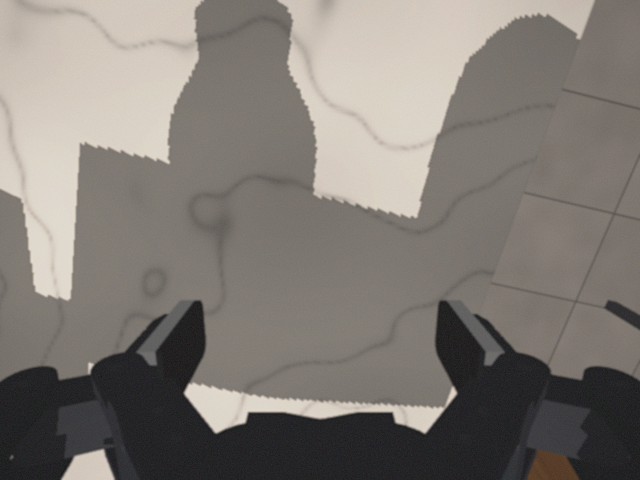

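The top view shows the white wheel jar at about (397,231), the pink look-alike at (390,342), the plain jar at (261,232) and the bottle at (280,168). I'll enlarge the jar in both views.

Run:
```python
from h import *
a=cv2.imread('pics/top0.png')[190:275,350:445]; cv2.imwrite('pics/top0c.png',cv2.resize(a,None,fx=7,fy=7,interpolation=cv2.INTER_CUBIC))
a=cv2.imread('pics/scene0.png')[240:335,265:350]; cv2.imwrite('pics/scene0c.png',cv2.resize(a,None,fx=6,fy=6,interpolation=cv2.INTER_CUBIC))
```

```text
(no output)
```

View pics/top0c.png

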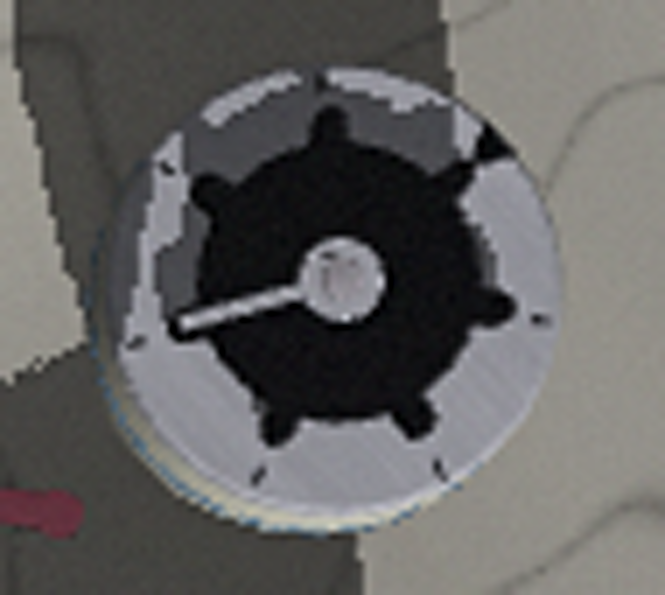

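View pics/scene0c.png

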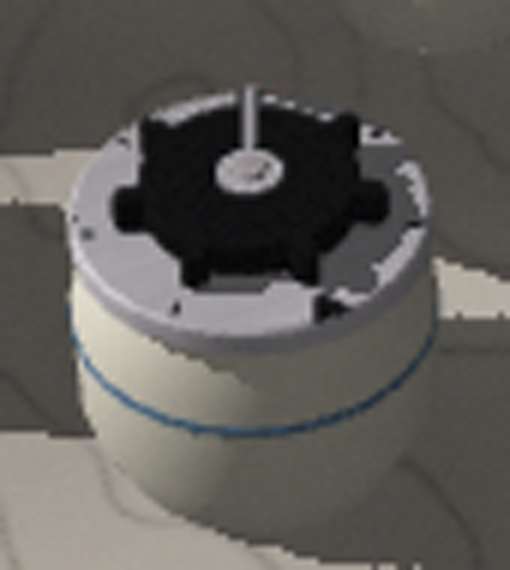

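Going clockwise in the top view, the bar (crop 185,325) passes the tabs at (210,190) and (330,120) and reaches the wedge tab at (455,175). That makes 3 clicks.

```bash
cat >> h.py <<'E'
def ray(d,u,v):
    f=240/np.tan(np.radians(float(d['fovy']))/2); V=np.array(d['view']); R=V[:3,:3]; t=V[:3,3]
    c=-R.T@t; r=R.T@np.array([(u-d['cx'])/f,-(v-d['cy'])/f,-1.]); return c,r/np.linalg.norm(r)
def tri(obs):
    A=np.zeros((3,3));b=np.zeros(3)
    for d,u,v in obs:
        c,r=ray(d,u,v); P=np.eye(3)-np.outer(r,r); A+=P; b+=P@c
    x=np.linalg.solve(A,b); return x,[np.linalg.norm((np.eye(3)-np.outer(r,r))@(x-c)) for c,r in [ray(*o) for o in obs]]
def atz(d,u,v,z):
    c,r=ray(d,u,v); return c+r*(z-c[2])/r[2]
E
python3 - <<'E'
from h import *
T=np.load('pics/top0.npz');S=np.load('pics/scene0.npz')
ct=lambda x,y:(T,350+(x+.5)/7-.5,190+(y+.5)/7-.5)
cs=lambda x,y:(S,265+(x+.5)/6-.5,240+(y+.5)/6-.5)
for n,a,b,z in [('hub',(342,278),(249,172),.15),('wedge',(490,147),(328,305),.133),('bar',(185,325),(249,92),.15)]:
    x,e=tri([ct(*a),cs(*b)]); print(n,x.round(4),np.round(e,4),atz(*ct(*a),z).round(4))
T_=T
for n,u,v,z in [('bottlecap',274,148,.28),('plain',258.5,229,.128),('pink',390,342,.15),('panlid',483,246,.036)]: print(n,atz(T,u,v,z).round(3))
# tabs ends
for t in [(210,190),(330,120),(455,175),(495,305),(415,420),(277,430),(185,325)]: print(atz(*ct(*t),.15).round(4))
E
```

```text
hub [ 0.5808 -0.1808  0.1512] [0.0016 0.0016] [ 0.5824 -0.1805  0.15  ]
wedge [ 0.6256 -0.234   0.1341] [0.0012 0.0012] [ 0.6269 -0.2338  0.133 ]
bar [ 0.5674 -0.129   0.1496] [0.0013 0.0013] [ 0.5685 -0.1286  0.15  ]
bottlecap [0.746 0.089 0.28 ]
plain [0.596 0.143 0.128]
pink [ 0.329 -0.15   0.15 ]
panlid [ 0.549 -0.403  0.036]
[ 0.6129 -0.1386  0.15  ]
[ 0.6349 -0.1789  0.15  ]
[ 0.6153 -0.219   0.15  ]
[ 0.572 -0.23   0.15 ]
[ 0.5351 -0.2021  0.15  ]
[ 0.5332 -0.1571  0.15  ]
[ 0.5685 -0.1286  0.15  ]
```

```bash
cat >> h.py <<'E'
from scipy.spatial.transform import Rotation as Ro
C=np.array([.581,-.1807])
def rel(pos,yaw):
    s=observe(); R0=Ro.from_euler('xyz',s['tool_rot']); 
    Rt=Ro.from_euler('xyz',[np.pi,0,np.radians(yaw)])
    return np.round(R0.inv().apply(np.array(pos)-s['position'])*1e3,1), np.round(np.degrees((R0.inv()*Rt).as_rotvec()),1)
def pose(th,R,off,z):
    t=np.radians(th); p=C+R*1e-3*np.array([np.cos(t),np.sin(t)])+off*1e-3*np.array([-np.sin(t),np.cos(t)])
    return [*p,z],(th+180+180)%360-180
E
python3 - <<'E'
from h import *
p=pose(155.6,68,24,.20); print(p,rel(*p))
E
```

```text
([np.float64(0.5091590047493909), np.float64(-0.1744653066312794), 0.2], -24.399999999999977) (array([-341.6, -457.8,   31.1]), array([ -0. ,   0. , -52.8]))
```

```bash
python3 -m pendant '[{"dx":-340,"dy":-457,"dz":0,"az":-52.8,"claw":0},{"dx":-340,"dy":-457,"dz":0,"az":-52.8,"claw":0},{"dx":-340,"dy":-457,"dz":0,"az":-52.8,"claw":0},{"dx":-340,"dy":-457,"dz":0,"az":-52.8,"claw":0},{"dx":-340,"dy":-457,"dz":0,"az":-52.8,"claw":0},{"dx":-340,"dy":-457,"dz":0,"az":-52.8,"claw":0},{"dx":-340,"dy":-457,"dz":0,"az":-52.8,"claw":0},{"dx":-340,"dy":-457,"dz":0,"az":-52.8,"claw":0},{"dx":-340,"dy":-457,"dz":0,"az":-52.8,"claw":0},{"dx":-340,"dy":-457,"dz":0,"az":-52.8,"claw":0}]' 20; python3 -c "
from h import *
p=pose(155.6,68,24,.20); print(rel(*p),observe()['qpos'].round(2))"
```

```text
(array([-341.6, -457.8,   31.1]), array([ -0. ,   0. , -52.8])) [ 1.28  0.52 -0.04  1.6   0.02  1.02 -0.11]schema error: expected keys dx, dy, dz, ax, ay, az, claw
```

```bash
python3 -m pendant '[{"dx":-340,"dy":-457,"dz":0,"ax":0,"ay":0,"az":-52.8,"claw":0},{"dx":-340,"dy":-457,"dz":0,"ax":0,"ay":0,"az":-52.8,"claw":0},{"dx":-340,"dy":-457,"dz":0,"ax":0,"ay":0,"az":-52.8,"claw":0},{"dx":-340,"dy":-457,"dz":0,"ax":0,"ay":0,"az":-52.8,"claw":0},{"dx":-340,"dy":-457,"dz":0,"ax":0,"ay":0,"az":-52.8,"claw":0},{"dx":-340,"dy":-457,"dz":0,"ax":0,"ay":0,"az":-52.8,"claw":0},{"dx":-340,"dy":-457,"dz":0,"ax":0,"ay":0,"az":-52.8,"claw":0},{"dx":-340,"dy":-457,"dz":0,"ax":0,"ay":0,"az":-52.8,"claw":0},{"dx":-340,"dy":-457,"dz":0,"ax":0,"ay":0,"az":-52.8,"claw":0},{"dx":-340,"dy":-457,"dz":0,"ax":0,"ay":0,"az":-52.8,"claw":0}]' 20; python3 -c "
from h import *
p=pose(155.6,68,24,.20); print(rel(*p),observe()['qpos'].round(2))"
```

```text
clock: 0.98
position: [0.4102, -0.2911, 0.2314]
tool_rot: [3.142, -0.0, -0.426]
force: [0.8, -0.5, -0.1]
grip_width: -0.0001
(array([  42. , -147.1,   31.3]), array([ 0., -0.,  0.])) [ 0.8   0.35 -0.38  1.9   0.16  0.92 -0.08]
```

```bash
python3 -m pendant '[{"dx":42,"dy":-147,"dz":20,"ax":0,"ay":0,"az":0,"claw":0},{"dx":42,"dy":-147,"dz":20,"ax":0,"ay":0,"az":0,"claw":0},{"dx":42,"dy":-147,"dz":20,"ax":0,"ay":0,"az":0,"claw":0},{"dx":42,"dy":-147,"dz":20,"ax":0,"ay":0,"az":0,"claw":0},{"dx":42,"dy":-147,"dz":20,"ax":0,"ay":0,"az":0,"claw":0},{"dx":42,"dy":-147,"dz":20,"ax":0,"ay":0,"az":0,"claw":0},{"dx":42,"dy":-147,"dz":20,"ax":0,"ay":0,"az":0,"claw":0}]' 20; python3 -c "
from h import *
p=pose(155.6,68,24,.18); print(rel(*p),observe()['qpos'].round(2))
for n in ['scene','top','wrist']: grab(n,n+'1')
a=cv2.imread('pics/scene1.png')[180:335,235:390]; cv2.imwrite('pics/scene1c.png',cv2.resize(a,None,fx=3.8,fy=3.8,interpolation=cv2.INTER_CUBIC))
"
```

```text
clock: 1.57
position: [0.508, -0.1766, 0.2111]
tool_rot: [3.141, 0.001, -0.426]
force: [-0.6, -1.0, 0.7]
grip_width: -0.0002
(array([ 0.2, -2.5, 31.1]), array([0., 0., 0.])) [ 0.53  0.43 -0.41  1.84  0.21  0.92 -0.4 ]
```

View pics/scene1c.png

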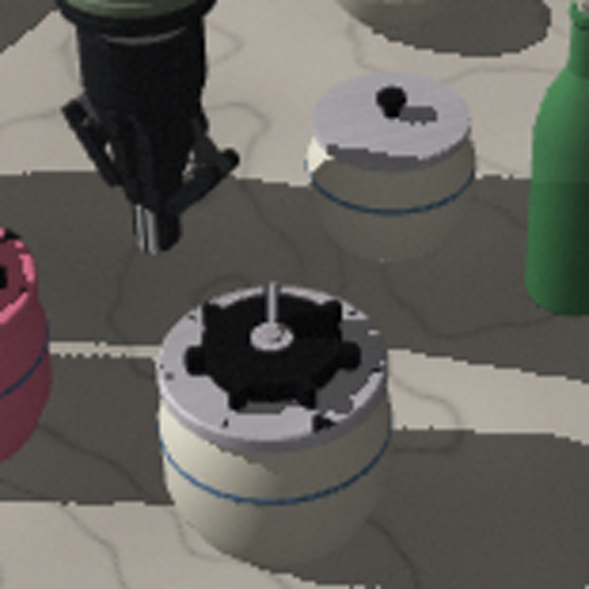

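View pics/wrist1.png

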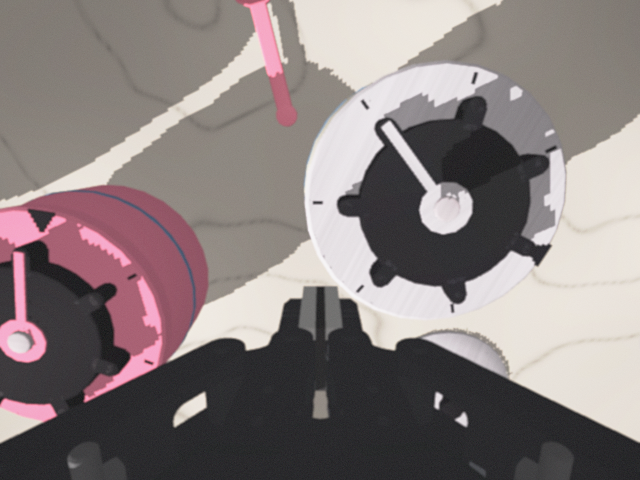

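View pics/top1.png

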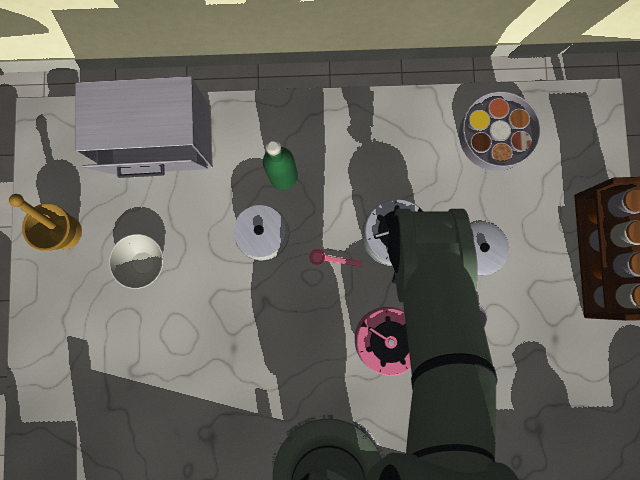

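The wrist view shows the wheel hub at (447,207), the bar tip at (385,125), the wedge at (541,255), and the closed fingertips at (303..340, 288). I'll refine the centre and the finger size from this picture.

```bash
python3 -c "
from h import *
W=np.load('pics/wrist1.npz'); s=observe(); print(s['position'].round(4))
print('hub',atz(W,444,207,.15),'wedge',atz(W,541,254,.133))
for t in [(385,124),(474,101),(546,161),(456,300),(379,281),(342,206)]: print(atz(W,*t,.15).round(4))
T=np.load('pics/top0.npz');S=np.load('pics/scene0.npz')
print(tri([(T,398.4,229.3),(S,306.1,268.25),(W,446,207)]), tri([(T,419.6,210.6),(S,319.2,290.4),(W,541,254)]))
f=240/np.tan(np.radians(float(W['fovy']))/2)
def proj(p):
    c=W['view'][:3,:3]@p+W['view'][:3,3]; return W['cx']-f*c[0]/c[2], W['cy']+f*c[1]/c[2], -c[2]
R=Ro.from_euler('xyz',s['tool_rot']).as_matrix()
for o in [(0,0,0),(.011,0,0),(-.0145,0,0),(0,-.011,0),(0,.011,0),(.0145,-.011,-.02)]: print(o,np.round(proj(s['position']+R@np.array(o)),3))
a=cv2.imread('pics/wrist1.png')[260:360,250:390]; cv2.imwrite('pics/wrist1c.png',cv2.resize(a,None,fx=5,fy=5,interpolation=cv2.INTER_CUBIC))
"
```

```text
[ 0.5078 -0.1773  0.2114]
hub [ 0.57945029 -0.17739168  0.15      ] wedge [ 0.62615759 -0.23331048  0.133     ]
[ 0.5667 -0.1252  0.15  ]
[ 0.6109 -0.1333  0.15  ]
[ 0.6354 -0.1765  0.15  ]
[ 0.5676 -0.2308  0.15  ]
[ 0.5321 -0.202   0.15  ]
[ 0.5303 -0.1544  0.15  ]
(array([ 0.58063631, -0.17944946,  0.149669  ]), [np.float64(0.0020317499132504013), np.float64(0.0017481688190515618), np.float64(0.0014505773925684601)]) (array([ 0.62565736, -0.23357811,  0.13364429]), [np.float64(0.0011012413776293533), np.float64(0.001424681203754367), np.float64(0.0006260721477088023)])
(0, 0, 0) [3.21718e+02 3.08531e+02 1.54000e-01]
(0.011, 0, 0) [3.49320e+02 3.08511e+02 1.54000e-01]
(-0.0145, 0, 0) [2.85332e+02 3.08558e+02 1.54000e-01]
(0, -0.011, 0) [3.21732e+02 2.82713e+02 1.51000e-01]
(0, 0.011, 0) [3.21704e+02 3.33393e+02 1.57000e-01]
(0.0145, -0.011, -0.02) [3.64503e+02 3.04396e+02 1.32000e-01]
```

View pics/wrist1c.png

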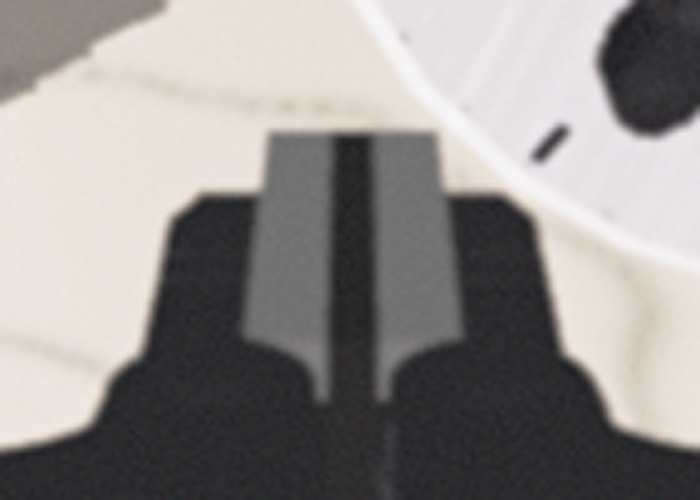

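```bash
sed -i 's/^C=.*/C=np.array([.5812,-.1793])/' h.py; python3 -c "
from h import *
print(rel(*pose(155.2,57,20,.141)))"
```

```text
(array([10.5, -9. , 70.4]), array([ 0. , -0. ,  0.3]))
```

```bash
python3 -m pendant '[{"dx":10.5,"dy":-9,"dz":10,"ax":0,"ay":0,"az":0,"claw":0},{"dx":10.5,"dy":-9,"dz":45,"ax":0,"ay":0,"az":0,"claw":0},{"dx":10.5,"dy":-9,"dz":55,"ax":0,"ay":0,"az":0,"claw":0},{"dx":10.5,"dy":-9,"dz":55,"ax":0,"ay":0,"az":0,"claw":0}]' 20; python3 -c "
from h import *
print(rel(*pose(155.2,57,20,.141)))
W=grab('wrist','wrist2')
"
```

```text
clock: 2.05
position: [0.5198, -0.1727, 0.1542]
tool_rot: [3.141, 0.004, -0.426]
force: [-0.6, -0.4, -0.5]
grip_width: -0.0001
(array([ 1.6,  0.3, 13.2]), array([0. , 0.3, 0.4]))
```

View pics/wrist2.png

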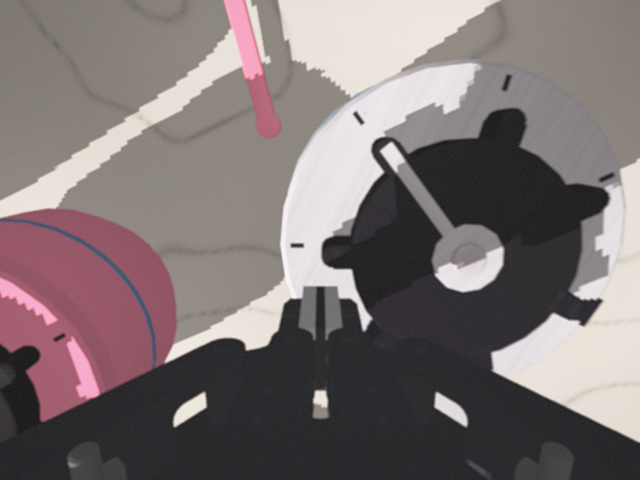

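The finger (302–340, leading edge v≈287) sits clear of the disc edge (u≈360), just behind the tab at (338,250), and overlaps its radius. Lowering now.

```bash
python3 -m pendant '[{"dx":1,"dy":0,"dz":7,"ax":0,"ay":0,"az":0,"claw":0},{"dx":1,"dy":0,"dz":12,"ax":0,"ay":0,"az":0,"claw":0},{"dx":1,"dy":0,"dz":12,"ax":0,"ay":0,"az":0,"claw":0}]' 20; python3 -c "
from h import *
s=observe();print(rel(*pose(155.2,57,20,.141)),s['force'])
W=grab('wrist','wrist3')
for k,(th,o) in enumerate([(155.2,16),(150,16),(145,16),(140,16),(135,16),(130,16),(125,16),(120,16),(116,16)]): print(k,th,rel(*pose(th,57,o,.141)))
"
```

```text
clock: 2.35
position: [0.5224, -0.173, 0.1442]
tool_rot: [3.141, 0.0, -0.426]
force: [0.2, 0.3, -0.3]
grip_width: -0.0
(array([-1. ,  1.1,  3.2]), array([0. , 0. , 0.4])) [ 0.24059054  0.2925806  -0.32829312]
0 155.2 (array([-1. , -2.8,  3.5]), array([ 0. , -0. ,  0.4]))
1 150 (array([-2.2, -8. ,  3.5]), array([ 0. , -0. ,  5.6]))
2 145 (array([ -2.9, -13.2,   3.5]), array([ 0. , -0. , 10.6]))
3 140 (array([ -3.1, -18.3,   3.5]), array([ 0. , -0. , 15.6]))
4 135 (array([ -2.9, -23.5,   3.5]), array([ 0. , -0. , 20.6]))
5 130 (array([ -2.2, -28.6,   3.5]), array([ 0. , -0. , 25.6]))
6 125 (array([ -1.1, -33.6,   3.5]), array([ 0. , -0. , 30.6]))
7 120 (array([  0.4, -38.6,   3.5]), array([ 0. , -0. , 35.6]))
8 116 (array([  2. , -42.4,   3.5]), array([ 0. , -0. , 39.6]))
```

View pics/wrist3.png

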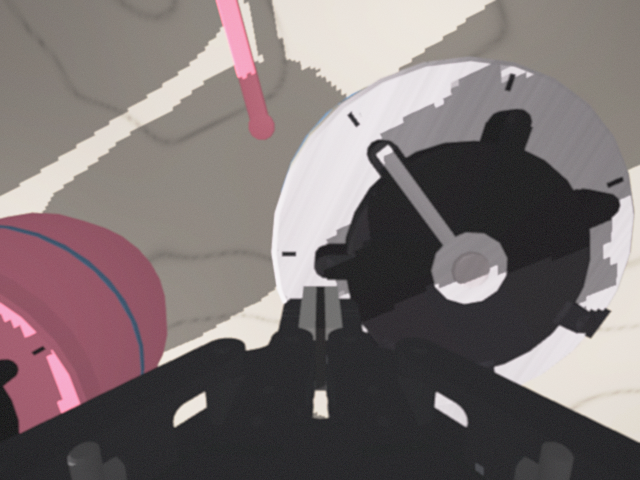

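```bash
python3 -m pendant '[{"dx":-1,"dy":-3,"dz":3,"ax":0,"ay":0,"az":0.4,"claw":0},{"dx":-2.2,"dy":-8,"dz":3,"ax":0,"ay":0,"az":5.6,"claw":0},{"dx":-2.9,"dy":-13,"dz":3,"ax":0,"ay":0,"az":10.6,"claw":0},{"dx":-3.1,"dy":-18,"dz":3,"ax":0,"ay":0,"az":15.6,"claw":0},{"dx":-2.9,"dy":-23.5,"dz":3,"ax":0,"ay":0,"az":20.6,"claw":0},{"dx":-2.2,"dy":-28.5,"dz":3,"ax":0,"ay":0,"az":25.6,"claw":0},{"dx":-1.1,"dy":-33.5,"dz":3,"ax":0,"ay":0,"az":30.6,"claw":0},{"dx":0.4,"dy":-38.5,"dz":3,"ax":0,"ay":0,"az":35.6,"claw":0},{"dx":0.4,"dy":-38.5,"dz":3,"ax":0,"ay":0,"az":35.6,"claw":0}]' 20; python3 -c "
from h import *
s=observe();print(rel(*pose(120,57,16,.141)),s['force'])
W=grab('wrist','wrist4')
"
```

```text
clock: 3.15
position: [0.5405, -0.1365, 0.1423]
tool_rot: [-3.139, -0.001, -1.052]
force: [1.7, 0.3, 6.1]
grip_width: -0.0002
(array([0.5, 2.1, 1.2]), array([-0.1, -0.1, -0.3])) [1.73847585 0.30672112 6.11399938]
```

View pics/wrist4.png

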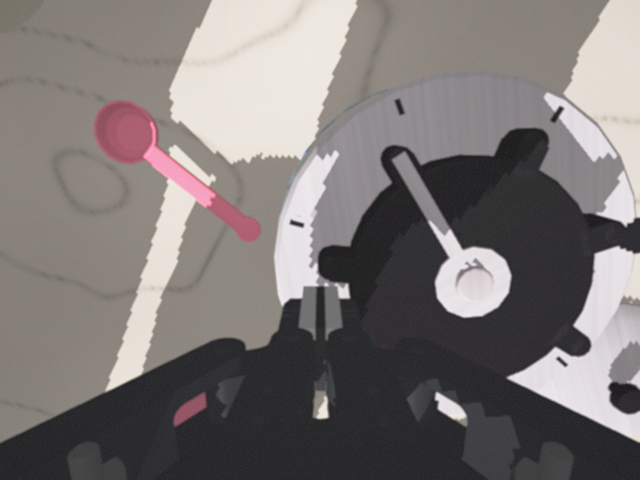

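The bar is now about 8° short of the second tick before the wedge, and the tab behind or the vertical contact (6 N) is holding it. I'll ease the finger up and out to let it settle.

```bash
python3 -m pendant '[{"dx":-2,"dy":0,"dz":-3,"ax":0,"ay":0,"az":0,"claw":0},{"dx":-14,"dy":0,"dz":-3,"ax":0,"ay":0,"az":0,"claw":0},{"dx":-14,"dy":0,"dz":-3,"ax":0,"ay":0,"az":0,"claw":0},{"dx":-14,"dy":0,"dz":-3,"ax":0,"ay":0,"az":0,"claw":0},{"dx":-14,"dy":0,"dz":-3,"ax":0,"ay":0,"az":0,"claw":0}]' 20; python3 -c "
from h import *
s=observe();print(s['force'])
W=grab('wrist','wrist5')
"
```

```text
clock: 3.62
position: [0.5317, -0.1256, 0.1443]
tool_rot: [3.142, -0.0, -1.047]
force: [-0.0, -0.5, 1.4]
grip_width: -0.0003
[-0.01124293 -0.46874294  1.39669569]
```

View pics/wrist5.png

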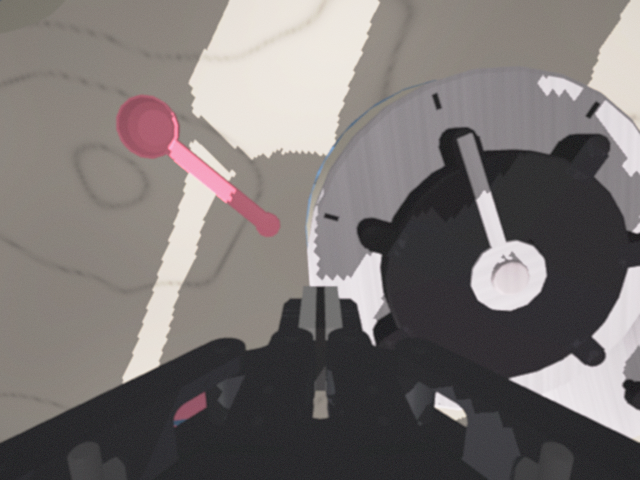

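The wheel settled at −2 clicks: the bar is on the tick at (437,101), the next tick is at (592,110), and the wedge comes after that. The finger goes back around, outside the tabs.

```bash
python3 -c "
from h import *
print(rel(*pose(118,72,18,.144)))
for a in [(125,73,20),(132,73,20),(138,73,20),(144,73,20),(150,73,20),(155.2,72,21),(155.2,58,21)]: print(a,rel(*pose(*a,.1445)))
"
```

```text
(array([-1.5, -0.6,  0.3]), array([0., 0., 2.]))
(125, 73, 20) (array([ 0.1, 10.2, -0.2]), array([ 0.,  0., -5.]))
(132, 73, 20) (array([ 3.8, 18.7, -0.2]), array([  0.,   0., -12.]))
(138, 73, 20) (array([ 7.8, 25.5, -0.2]), array([  0.,   0., -18.]))
(144, 73, 20) (array([12.5, 31.9, -0.2]), array([  0.,   0., -24.]))
(150, 73, 20) (array([17.8, 37.8, -0.2]), array([  0.,   0., -30.]))
(155.2, 72, 21) (array([24.3, 42.6, -0.2]), array([  0. ,   0. , -35.2]))
(155.2, 58, 21) (array([35.8, 34.6, -0.2]), array([  0. ,   0. , -35.2]))
```

```bash
python3 -m pendant '[{"dx":0,"dy":10,"dz":0,"ax":0,"ay":0,"az":-5,"claw":0},{"dx":3.8,"dy":18.7,"dz":0,"ax":0,"ay":0,"az":-12,"claw":0},{"dx":7.8,"dy":25.5,"dz":0,"ax":0,"ay":0,"az":-18,"claw":0},{"dx":12.5,"dy":32,"dz":0,"ax":0,"ay":0,"az":-24,"claw":0},{"dx":17.8,"dy":38,"dz":0,"ax":0,"ay":0,"az":-30,"claw":0},{"dx":24.3,"dy":43.5,"dz":0,"ax":0,"ay":0,"az":-35.2,"claw":0},{"dx":24.3,"dy":43.5,"dz":0,"ax":0,"ay":0,"az":-35.2,"claw":0},{"dx":35.8,"dy":35,"dz":0,"ax":0,"ay":0,"az":-35.2,"claw":0},{"dx":35.8,"dy":35,"dz":0,"ax":0,"ay":0,"az":-35.2,"claw":0},{"dx":35.8,"dy":35,"dz":0,"ax":0,"ay":0,"az":-35.2,"claw":0}]' 20; python3 -c "
from h import *
s=observe();print(s['force'],rel(*pose(155.2,58,20,.1445)))
W=grab('wrist','wrist6')
for k,(th,o) in enumerate([(155.2,16),(150,16),(145,16),(140,16),(135,16),(130,16),(125,16),(120,16),(115,16),(112,16)]): print(k,th,rel(*pose(th,58,o,.144)))
"
```

```text
clock: 4.5
position: [0.5196, -0.1739, 0.1441]
tool_rot: [-3.141, 0.0, -0.435]
force: [-0.2, 0.2, -0.3]
grip_width: 0.0003
[-0.24367174  0.1569244  -0.26978433] (array([ 0.2, -0.9, -0.4]), array([-0. ,  0. , -0.1]))
0 155.2 (array([ 0.6, -4.9,  0.1]), array([-0. ,  0. , -0.1]))
1 150 (array([ -0.6, -10.2,   0.1]), array([-0. ,  0. ,  5.1]))
2 145 (array([ -1.3, -15.4,   0.1]), array([-0. ,  0. , 10.1]))
3 140 (array([ -1.6, -20.7,   0.1]), array([-0. ,  0. , 15.1]))
4 135 (array([ -1.4, -25.9,   0.1]), array([-0. ,  0. , 20.1]))
5 130 (array([ -0.7, -31.1,   0.1]), array([ 0. ,  0. , 25.1]))
6 125 (array([  0.4, -36.2,   0.1]), array([ 0. ,  0. , 30.1]))
7 120 (array([  1.9, -41.3,   0.1]), array([ 0. ,  0. , 35.1]))
8 115 (array([  3.9, -46.1,   0.1]), array([ 0. ,  0. , 40.1]))
9 112 (array([  5.3, -48.9,   0.1]), array([ 0. ,  0. , 43.1]))
```

View pics/wrist6.png

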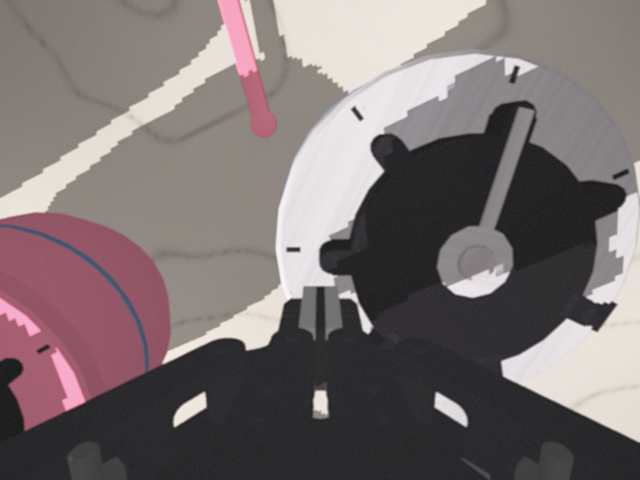

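The bar stands on the tick at (515,73). The tick at (620,175) comes next, then the wedge at (605,317), so there are 2 clicks to go. Second flick.

```bash
python3 -m pendant '[{"dx":0.6,"dy":-5,"dz":0,"ax":0,"ay":0,"az":0,"claw":0},{"dx":-0.6,"dy":-10.2,"dz":0,"ax":0,"ay":0,"az":5,"claw":0},{"dx":-1.3,"dy":-15.4,"dz":0,"ax":0,"ay":0,"az":10,"claw":0},{"dx":-1.6,"dy":-20.7,"dz":0,"ax":0,"ay":0,"az":15,"claw":0},{"dx":-1.4,"dy":-26,"dz":0,"ax":0,"ay":0,"az":20,"claw":0},{"dx":-0.7,"dy":-31,"dz":0,"ax":0,"ay":0,"az":25,"claw":0},{"dx":0.4,"dy":-36.2,"dz":0,"ax":0,"ay":0,"az":30,"claw":0},{"dx":1.9,"dy":-41.3,"dz":0,"ax":0,"ay":0,"az":35,"claw":0},{"dx":3.9,"dy":-46,"dz":0,"ax":0,"ay":0,"az":40,"claw":0},{"dx":3.9,"dy":-46,"dz":0,"ax":0,"ay":0,"az":40,"claw":0}]' 20; python3 -c "
from h import *
s=observe();print(s['force'],rel(*pose(115,58,16,.144)))
W=grab('wrist','wrist7')
"
```

```text
clock: 5.38
position: [0.5428, -0.1324, 0.1444]
tool_rot: [-3.141, 0.0, -1.134]
force: [-0.2, 0.2, -0.5]
grip_width: 0.0001
[-0.1801313   0.18014361 -0.54064074] (array([0.7, 1. , 0.4]), array([-0.,  0.,  0.]))
```

View pics/wrist7.png

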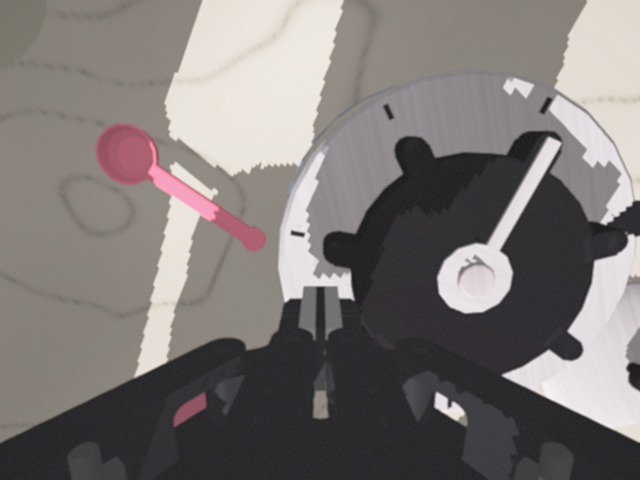

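```bash
python3 -m pendant '[{"dx":-14,"dy":0,"dz":0,"ax":0,"ay":0,"az":0,"claw":0},{"dx":-14,"dy":0,"dz":0,"ax":0,"ay":0,"az":0,"claw":0},{"dx":-14,"dy":0,"dz":0,"ax":0,"ay":0,"az":0,"claw":0},{"dx":-14,"dy":0,"dz":0,"ax":0,"ay":0,"az":0,"claw":0},{"dx":-14,"dy":0,"dz":0,"ax":0,"ay":0,"az":0,"claw":0},{"dx":-14,"dy":0,"dz":0,"ax":0,"ay":0,"az":0,"claw":0}]' 20; python3 -c "
from h import *
s=observe();print(s['force'])
W=grab('wrist','wrist8')
for a in [(121,73,20),(127,73,20),(133,73,20),(139,73,20),(145,73,20),(150,73,20),(155.2,72,21),(155.2,58,21)]: print(a,rel(*pose(*a,.1445)))
"
```

```text
clock: 5.93
position: [0.5363, -0.1218, 0.1443]
tool_rot: [3.142, -0.0, -1.131]
force: [0.1, 0.4, -0.5]
grip_width: 0.0
[ 0.13400157  0.40027962 -0.48871811]
(121, 73, 20) (array([ 0.6, 11.2, -0.2]), array([-0. , -0. , -5.8]))
(127, 73, 20) (array([ 3.8, 18.4, -0.2]), array([ -0. ,  -0. , -11.8]))
(133, 73, 20) (array([ 7.8, 25.3, -0.2]), array([ -0. ,  -0. , -17.8]))
(139, 73, 20) (array([12.4, 31.7, -0.2]), array([ -0. ,  -0. , -23.8]))
(145, 73, 20) (array([17.8, 37.5, -0.2]), array([ -0. ,  -0. , -29.8]))
(150, 73, 20) (array([22.6, 42. , -0.2]), array([ -0. ,  -0. , -34.8]))
(155.2, 72, 21) (array([29.5, 46.3, -0.2]), array([ -0.,  -0., -40.]))
(155.2, 58, 21) (array([40.2, 37.3, -0.2]), array([ -0.,  -0., -40.]))
```

View pics/wrist8.png

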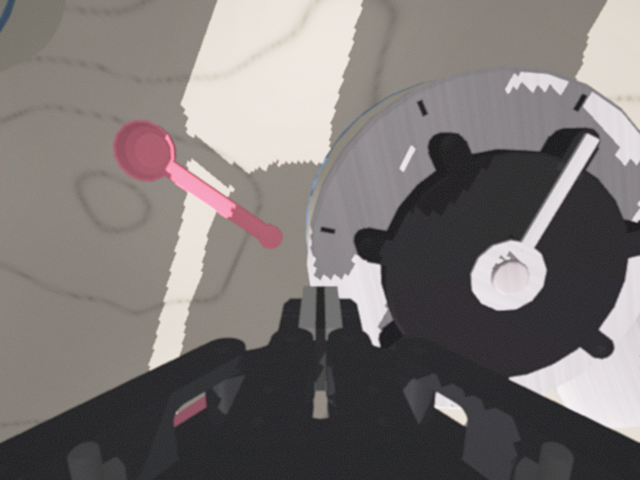

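The wheel settled one click before the mark: the bar (592,140) is at the tick (580,103), with the wedge next. Going back around for the last flick.

```bash
python3 -m pendant '[{"dx":0,"dy":11,"dz":0,"ax":0,"ay":0,"az":-5.8,"claw":0},{"dx":3.8,"dy":18.4,"dz":0,"ax":0,"ay":0,"az":-11.8,"claw":0},{"dx":7.8,"dy":25.3,"dz":0,"ax":0,"ay":0,"az":-17.8,"claw":0},{"dx":12.4,"dy":31.7,"dz":0,"ax":0,"ay":0,"az":-23.8,"claw":0},{"dx":17.8,"dy":37.5,"dz":0,"ax":0,"ay":0,"az":-29.8,"claw":0},{"dx":22.6,"dy":42,"dz":0,"ax":0,"ay":0,"az":-34.8,"claw":0},{"dx":29.5,"dy":47,"dz":0,"ax":0,"ay":0,"az":-40,"claw":0},{"dx":29.5,"dy":47,"dz":0,"ax":0,"ay":0,"az":-40,"claw":0},{"dx":40.2,"dy":38,"dz":0,"ax":0,"ay":0,"az":-40,"claw":0},{"dx":40.2,"dy":38,"dz":0,"ax":0,"ay":0,"az":-40,"claw":0}]' 20; python3 -c "
from h import *
s=observe();print(s['force'])
W=grab('wrist','wrist9')
s=observe();print(rel(*pose(155.2,58,20,.1445)))
for k,(th,o) in enumerate([(155.2,16),(150,16),(145,16),(140,16),(135,16),(130,16),(125,16),(120,16),(115,16)]): print(k,th,rel(*pose(th,58,o,.144)))
"
```

```text
clock: 6.82
position: [0.5205, -0.1746, 0.1444]
tool_rot: [-3.141, -0.001, -0.436]
force: [0.1, -0.5, 0.2]
grip_width: 0.0001
[ 0.06827804 -0.47570179  0.2042501 ]
(array([ 0.1, -0.9, -0.3]), array([-0. , -0. , -0.2]))
0 155.2 (array([ 0.1, -4.9,  0.2]), array([-0. , -0. , -0.2]))
1 150 (array([ -1.1, -10.3,   0.2]), array([-0., -0.,  5.]))
2 145 (array([ -1.8, -15.5,   0.2]), array([-0., -0., 10.]))
3 140 (array([ -2.1, -20.7,   0.2]), array([-0., -0., 15.]))
4 135 (array([ -1.9, -25.9,   0.2]), array([-0., -0., 20.]))
5 130 (array([ -1.2, -31.1,   0.2]), array([-0., -0., 25.]))
6 125 (array([ -0.1, -36.3,   0.2]), array([-0., -0., 30.]))
7 120 (array([  1.4, -41.3,   0.2]), array([-0., -0., 35.]))
8 115 (array([  3.4, -46.2,   0.2]), array([-0., -0., 40.]))
```

View pics/wrist9.png

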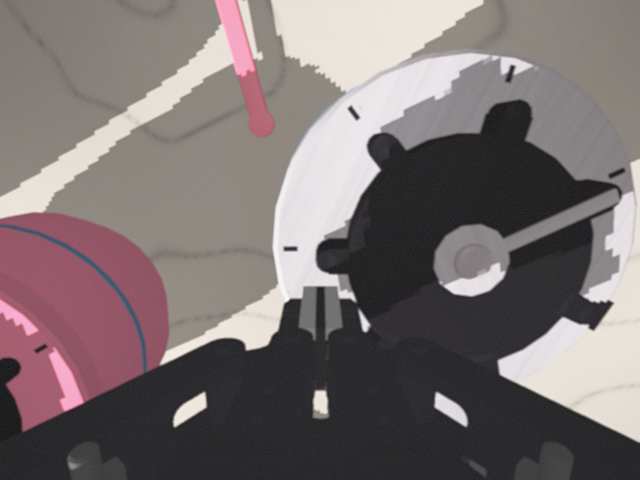

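The bar (615,193) is at the tick just before the wedge (602,315), so exactly one click is left. Same flick again.

```bash
python3 -m pendant '[{"dx":0.3,"dy":-5,"dz":0,"ax":0,"ay":0,"az":0,"claw":0},{"dx":-0.9,"dy":-10.2,"dz":0,"ax":0,"ay":0,"az":5,"claw":0},{"dx":-1.6,"dy":-15.4,"dz":0,"ax":0,"ay":0,"az":10,"claw":0},{"dx":-1.9,"dy":-20.7,"dz":0,"ax":0,"ay":0,"az":15,"claw":0},{"dx":-1.7,"dy":-26,"dz":0,"ax":0,"ay":0,"az":20,"claw":0},{"dx":-1,"dy":-31,"dz":0,"ax":0,"ay":0,"az":25,"claw":0},{"dx":0,"dy":-36.2,"dz":0,"ax":0,"ay":0,"az":30,"claw":0},{"dx":1.6,"dy":-41.3,"dz":0,"ax":0,"ay":0,"az":35,"claw":0},{"dx":3.6,"dy":-46,"dz":0,"ax":0,"ay":0,"az":40,"claw":0},{"dx":3.6,"dy":-46,"dz":0,"ax":0,"ay":0,"az":40,"claw":0}]' 20; python3 -m pendant '[{"dx":-14,"dy":0,"dz":0,"ax":0,"ay":0,"az":0,"claw":0},{"dx":-18,"dy":0,"dz":-10,"ax":0,"ay":0,"az":0,"claw":0},{"dx":-22,"dy":0,"dz":-50,"ax":0,"ay":0,"az":0,"claw":0},{"dx":-40,"dy":0,"dz":-90,"ax":0,"ay":0,"az":0,"claw":0},{"dx":-80,"dy":0,"dz":-90,"ax":0,"ay":0,"az":0,"claw":0},{"dx":-80,"dy":0,"dz":-90,"ax":0,"ay":0,"az":0,"claw":0},{"dx":-80,"dy":0,"dz":-90,"ax":0,"ay":0,"az":0,"claw":0}]' 20; python3 -c "
from h import *
s=observe();print(s['force'])
W=grab('wrist','wrist10')
grab('scene','scene10')
a=cv2.imread('pics/scene10.png')[240:335,265:350]; cv2.imwrite('pics/scene10c.png',cv2.resize(a,None,fx=6,fy=6,interpolation=cv2.INTER_CUBIC))
"
```

```text
clock: 7.7
position: [0.542, -0.1319, 0.1443]
tool_rot: [-3.141, 0.0, -1.134]
force: [-0.5, -0.2, 0.1]
grip_width: -0.0001
clock: 8.28
position: [0.507, -0.0596, 0.236]
tool_rot: [-3.14, -0.001, -1.126]
force: [1.0, -0.4, 0.0]
grip_width: 0.0002
[ 1.03119263 -0.36109742  0.0395957 ]
```

View pics/wrist10.png

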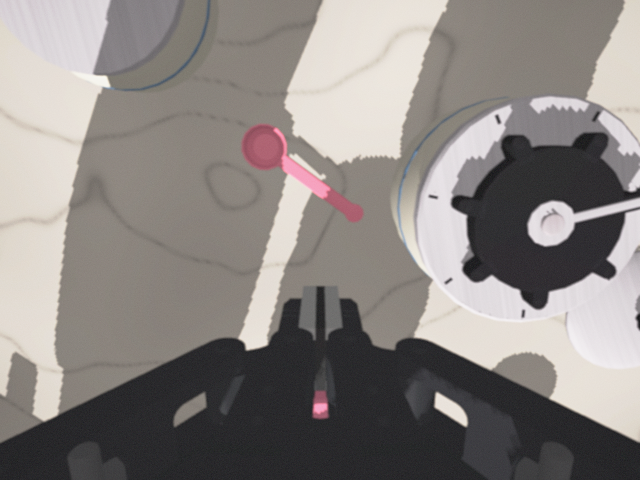

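View pics/scene10c.png

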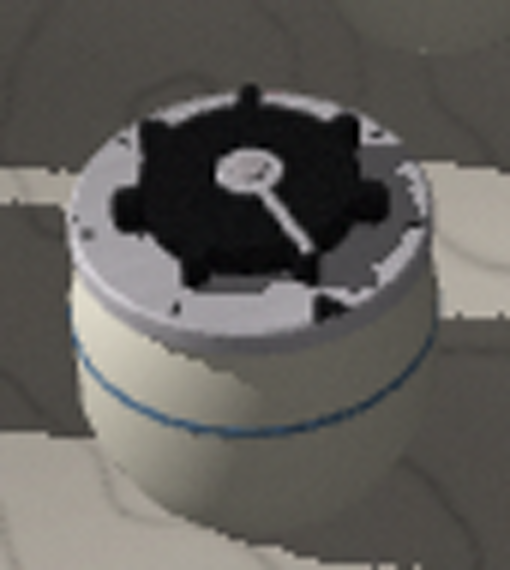

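View pics/scene10.png

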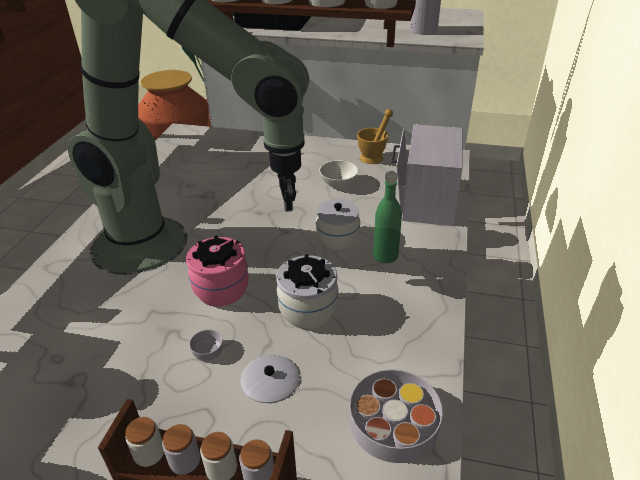

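The bar (crop 308,250) points at the wedge (328,305), which is at the same pixel as at the start. The jar and bystanders haven't shifted, and the gripper is clear of everything. Handing in.

```bash
python3 -m pendant '[{"dx":0,"dy":0,"dz":0,"ax":0,"ay":0,"az":0,"claw":0},{"dx":0,"dy":0,"dz":0,"ax":0,"ay":0,"az":0,"claw":0},{"dx":0,"dy":0,"dz":0,"ax":0,"ay":0,"az":0,"claw":0}]'; python3 -c "
from workcell import job_done
print(job_done())"
```

```text
clock: 8.63
position: [0.5075, -0.0619, 0.234]
tool_rot: [3.141, 0.0, -1.131]
force: [0.3, -0.6, 0.2]
grip_width: 0.0006
the job is handed in; nothing more can be done
None
```

I turned the day wheel three clicks clockwise with the closed fingertips, and its bright bar now rests at the wedge mark. I handed the job in at about 8.6 s.

- **Clicks:** it started three clicks before the mark. After each of the first two clicks I saw it settled in the wrist picture before going on, including the last stop before the wedge.
- **Final check:** in the scene picture the bar points at the wedge, and the jar and wedge are at the same pixels as at the start. By eye, no bystander in that view had moved. The gripper was clear of everything, with wrist force under about 1 N.
- **What was off:**
  - On the first flick the finger met about 6 N of upward force, and the wheel hung about 8° short of its stop. It settled once I withdrew the finger. I made the next two flicks 2 mm higher and about 5° longer, and the readings at their ends showed no load.
  - The camera views disagreed by up to 2 mm on the wheel's centre and 1.7 mm on the wedge's distance from it, which made no difference.

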